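# Snap the washed cover back onto the portion scale

### The job

Pick the washed blue cover off the green cutting board by its white grip rib, set it over the three orange snap posts of the portion scale, and press it down evenly (yellow dots beside the posts mark where) until all three have clicked through and the cover is fully home all round. Keep the cover roughly level and press with measured force: more than 25 N on the scale ruins its load cell. Leave the bowls and the jar alone.

Things in the scene. Friction and masses are not known exactly. Their poses are not given: they have to be found in the camera images.
- scale: Low white portion scale, fixed, 235 x 196 mm, base top 30 mm above the work surface. Origin: on the work surface; +x points away from the display strip, z up. Three orange snap posts stand at (x, y) = (-65, 55), (-65, -55) and (70, 0) mm, on a load platform that gives 1 mm per 20 N; the base is rigid. The cover is home when its origin is 40 mm straight above this origin.
- loadcell (a joint): How far the load platform (all posts and seats together) has sunk under load, in m: 1 mm per 20 N, 0 when empty. More than 25 N in all, the cover's own 2 to 3.5 N included (1.25 mm), overloads it. Readings are too noisy to judge one press by: feel the force at the tool.
- display (a point): Top of the grey display strip (30 x 150 mm) on the scale's -x edge, 40 mm above the work surface.
- seat0 (a point): Seat face of the post at scale x = -65, y = 55 mm: a grey 26 mm disc 40 mm above the work surface where the cover finally rests. From it rise a 13 mm neck and a tapered head, top 60 mm above the work surface and 6 mm wide there. Two sprung nylon barbs, on the post's +y and -y sides, slope out down the head to 19 mm across at 48 mm height.
- seat1 (a point): Same, at scale x = -65, y = -55 mm. A cover laid on the posts rests loosely on the barb slopes, underside about 53 mm above the work surface, 13 mm above home. Pressing on a yellow dot takes about 7 to 14 N to force its hole past the barbs; that resistance peaks about 8 mm above home and then drops, the barbs spring out over the plate (the click) about 2 mm above home, and the seat stops it hard.
- seat2 (a point): Same, at scale x = 70, y = 0 mm. Clicking one hole before the others tips the cover about 0.1 rad, which is no harm, but its dot then comes hard up to 3 mm above its final height (46 mm above the work surface): stop by force, not height. A dot that resists more than 5 mm above its final height has not clicked yet.
- cover: Blue plastic plate 180 x 150 x 6 mm (x, y, z), 0.2 to 0.35 kg, loose, lying on a fixed green cutting board 12 mm thick. Origin: centre of its underside; z up out of its top face. Three 15 mm square through holes at (x, y) = (-65, 55), (-65, -55) and (70, 0) mm, a grip rib and three yellow dots. It fits the scale only with its x axis along the scale's x axis.
- rib (a point): Middle of the top of the cover's white grip rib, at cover x = -12, y = 0 mm, 42 mm above the cover's underside. The rib is 50 mm long along the cover's x, 14 mm thick along y and stands 36 mm above the plate.
- hole0 (a point): Centre of the cover's hole at cover x = -65 mm, y = 55 mm, at its lower face. It goes over the post of seat0 and lies on that seat, 40 mm above the work surface, when home.
- hole1 (a point): Centre of the cover's hole at cover x = -65 mm, y = -55 mm, at its lower face. It goes over the post of seat1 and lies on that seat, 40 mm above the work surface, when home.
- hole2 (a point): Centre of the cover's hole at cover x = 70 mm, y = 0 mm, at its lower face. It goes over the post of seat2 and lies on that seat, 40 mm above the work surface, when home.
- dot0 (a point): Yellow 20 mm dot painted on the cover's top face at cover x = -47, y = 38 mm, about 25 mm inboard of hole0: the place to press that hole down. The post heads stand 14 mm proud of the plate when it is home, so press here, not on the post.
- dot1 (a point): Same for hole1, at cover x = -47, y = -38 mm.
- dot2 (a point): Same for hole2, at cover x = 44, y = 0 mm.
- bowl1: White bowl, 104 mm across, 45 mm high, loose, a bystander. Origin: centre of its underside.
- bowl2: White bowl, 104 mm across, 45 mm high, loose, a bystander. Origin: centre of its underside.
- jar: Glass jar with red cap, 64 mm across, 90 mm high, loose, a bystander. Origin: centre of its underside.
Things that resemble listed ones, but are neither listed nor needed, are in the scene too. There is more than one size of the cover; the job needs the smaller.

How it is judged:
By the outcome, as a careful person would: the job done as asked, in the order asked, and still so for the second after the job is handed in, with the robot touching nothing.
It also fails if it takes over 54 s, if anything falls off the work surface, if the arm or the gripper's body presses on something with over 40 N, if the wrist force passes 120 N, or if a joint passes its speed limit or range.

### The arm

A 6-joint arm with a two-finger parallel gripper is mounted at the origin on the work surface. World frame = base frame: x ahead of the robot, y to its left, z up, the work surface at z = 0. Lengths are in m, angles in rad, forces in N, time in s.
With the tool pointing down it reaches from about 0.375 to 0.9 m from the base axis. Payload 3.1 kg.
Tool frame: the origin (TCP) lies between the finger pads; the fingertips stand 22 mm ahead of it and the grasp point (between the pads) lies 3 mm ahead of it; z points along the fingers, y is the line along which they close (so a half turn about z gives the same grasp; the last joint's range is limited). The gripper opens to 87 mm and grips with 3 to 60 N. Pads are 19 mm wide; open, the fingers measure 117 mm over their backs; the gripper's body (75 mm by 190 mm) begins 51 mm behind the grasp point.
Start: joints at [-1.393, 0.527, 1.433, -0, 1.181, -0.178], TCP at [0.218, -0.586, 0.245] pointing down, gripper open.
Joint ranges: [-3.08, 3.08], [-0.75, 2.2], [0.22, 2.44], [-1.43, 4.57], [0, 2.65], [-2.85, 2.85]. Speed limits (rad/s): [2.79, 2.79, 3.14, 3.14, 3.14, 3.14].

### API

Orientations are given as a unit quaternion [x, y, z, w].
In Python, from rig import robot gives the robot as it stands.
- The arm moves only by the tool move_arm, never from a script. Its argument "series" is text: rows parted by semicolons, each of 6 numbers parted by spaces: the shift along the tool's x, y, z in mm, then the turn, a rotation vector about the tool's x, y, z in degrees. In form: dx dy dz ax ay az; .... A call has 1 to 8 rows; each row is the pose to reach, as a shift and turn from the pose commanded when the call began, along the tool's axes at that moment; what a row does not reach only later rows make up. A row lasts 1/12 s, in which the tool goes at most 41.7 mm and 7.16 degrees, less where a joint would pass 70% of its speed; a pose out of reach is approached as far as the arm can. A call with a gripper value outside its range is refused whole. "jaw" is the opening, from 0 (shut) to 1 (fully open), set as the call begins (left out, the last holds). The fingers move at their own pace and stop on an object; "newtons" is the grip in N (left out, the last holds). Time passes only in rows, so rows that repeat a pose let the fingers close. It gives the time, the measured TCP pose, the force, the opening and the grip force at its end, in the units of the state.
- robot.get_obs(): the state, without advancing time (a new reading comes with each control period).
- robot.camera(name): name is "scene" or "top" or "wrist"; returns a dict with "img" (384x512x3 uint8, red, green, blue), "mtx" (3x3 intrinsics, pixels), "world_to_cam" (4x4, takes a point from world to camera coordinates). Camera axes: x right, y down, z forward; pixel columns grow to the right and rows downward; lengths in m; the calibration is good to about 2 mm. A picture is of the moment at which its call begins. There is no depth.
- robot.hand_in(): hands the job in; it is judged then, once.
Trained networks look in a picture, given as the dict that the camera call returned (one of the last four; its "shot" number tells which), for a name from the list of things; names that differ only in an ending like _2 or _b are one class to them, and where a whole thing is asked for, a point or a joint stands for the part that bears it (a point fixed in the world has none). Each returns a list of dicts, best first, with "p" (0 to 1); they miss things now and then, are a little off and sometimes report something else, mostly with a low value. They report only what shows in the picture. A call takes as long as a camera call. They do not tell look-alikes from the thing itself.
- robot.search_frame(picture, thing): "xyz" ([x, y, z] in m, in world coordinates, good to about 4 mm: the middle of the surface that is visible of it).
- robot.tip_of(picture, thing): "xyz" ([x, y, z] in m, in world coordinates, good to about 4 mm: a listed point, or the origin of a listed thing).
The state is a dict: "time": time; "q": joint angles; "joint_velocities": joint speeds; "joint_torque": joint torques, N m; "position": TCP position; "tool_rot": TCP orientation; "ft_force": force on the tool from outside, world axes, zero at the start; "moment": the same for the moment, N m; "grip_width": finger opening in m; "grip_force": force on a finger pad.
Only numpy, scipy, OpenCV 4.12 (cv2) and the standard library are available. Lean on these libraries where they do the work, as an engineer would, in place of code of your own. Each camera call takes 0.05 s, during which the arm holds its last target. There are 200 camera calls.

## Working session

There is one attempt and no reset: what is moved stays moved. The work goes in short steps, Python scripts to look and compute and a tool call to move; the robot and the scene stay as the last step left them, time stands still between calls to the robot, and variables do not carry over. Pictures are saved under pics/ and viewed, at most 10 in all, crops included, and the job is handed in when it is done.

Besides the shell and the picture viewer there is one more tool, called after "Request:" as name(argument=value, ...), one argument or row to a line, values as JSON. move_arm: Moves the arm, as the interface text tells. Its arguments: {"type":"object","properties":{"series":{"type":"string"},"jaw":{"type":"number"},"newtons":{"type":"number"}},"required":["series"]}

```bash
mkdir -p pics; ls; python3 - <<'E'
from rig import robot
import cv2,numpy as np
for n in("top","scene"):
    p=robot.camera(n); cv2.imwrite(f"pics/{n}0.png",cv2.cvtColor(p["img"],cv2.COLOR_RGB2BGR))
    for t in("cover","rib","dot0","dot1","dot2","hole2","scale","display","seat0","seat1","seat2","bowl1","jar"):
        for d in robot.tip_of(p,t)[:3]:
            if d["p"]<.2: continue
            x=p["world_to_cam"]@np.r_[d["xyz"],1]; u=p["mtx"]@x[:3]
            print(n,t,round(d["p"],2),np.round(d["xyz"],3),np.round(u[:2]/u[2]))
print(robot.get_obs())
E
```

```text
pics
top cover 0.83 [ 0.545 -0.205  0.014] [306. 183.]
top rib 0.62 [ 0.536 -0.204  0.055] [307. 184.]
top dot0 0.86 [ 0.496 -0.168  0.022] [294. 197.]
top dot0 0.78 [ 0.5   -0.243  0.018] [318. 196.]
top dot0 0.64 [ 0.288 -0.345  0.006] [349. 263.]
top dot1 0.86 [ 0.496 -0.168  0.022] [294. 197.]
top dot1 0.78 [ 0.5   -0.243  0.018] [318. 196.]
top dot1 0.64 [ 0.288 -0.345  0.006] [349. 263.]
top dot2 0.86 [ 0.496 -0.168  0.022] [294. 197.]
top dot2 0.78 [ 0.5   -0.243  0.018] [318. 196.]
top dot2 0.64 [ 0.288 -0.345  0.006] [349. 263.]
top hole2 0.96 [ 0.12  -0.375  0.002] [359. 317.]
top hole2 0.94 [ 0.319 -0.33  -0.003] [344. 253.]
top hole2 0.84 [ 0.298 -0.476  0.002] [390. 261.]
top display 0.96 [0.409 0.197 0.038] [179. 223.]
top seat0 0.8 [0.597 0.16  0.039] [192. 164.]
top seat0 0.58 [0.476 0.24  0.043] [166. 201.]
top seat0 0.58 [0.456 0.136 0.042] [199. 208.]
top seat1 0.8 [0.597 0.16  0.039] [192. 164.]
top seat1 0.58 [0.476 0.24  0.043] [166. 201.]
top seat1 0.58 [0.456 0.136 0.042] [199. 208.]
top seat2 0.8 [0.597 0.16  0.039] [192. 164.]
top seat2 0.58 [0.476 0.24  0.0
[... 1782 characters left out ...]
me': 1.4, 'q': array([-1.39248461e+00,  5.27460815e-01,  1.43269972e+00, -2.75907905e-05,
        1.18137946e+00, -1.78477911e-01]), 'joint_velocities': array([-0.00230008,  0.0007885 , -0.00095617, -0.0009778 , -0.00025968,
       -0.0004335 ]), 'joint_torque': array([-2.29117741e-04, -4.40009737e+01, -1.76976371e+01,  6.32799114e-02,
        5.05088980e-02, -2.10265580e-05]), 'position': array([ 0.21832303, -0.58560999,  0.24457259]), 'tool_rot': array([ 9.84128872e-01,  1.77455243e-01, -1.27648682e-05,  2.63287392e-05]), 'ft_force': array([ 0.40016575,  0.32795024, -0.57582637]), 'moment': array([ 0.05163314, -0.03228207,  0.0280813 ]), 'grip_force': 0.0, 'grip_width': 0.0870638687735258}
```

View images.

View pics/top0.png

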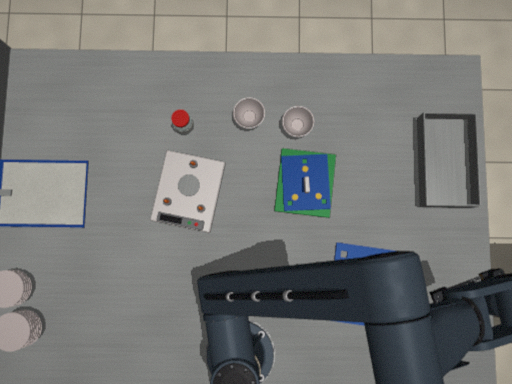

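```bash
python3 -c "
import cv2
i=cv2.imread('pics/top0.png')[140:250,140:350];cv2.imwrite('pics/crop0.png',cv2.resize(i,None,fx=3.8,fy=3.8,interpolation=2))"
```

```text
(no output)
```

View pics/crop0.png

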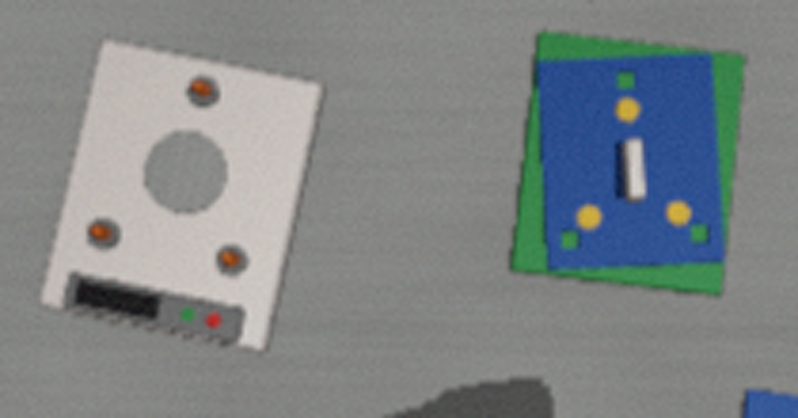

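```bash
cat > h.py <<'E'
from rig import robot
import numpy as np, cv2
from scipy.spatial.transform import Rotation as R
def go(x,y,z,yaw,o=None):
    o=o or robot.get_obs(); r=R.from_quat(o["tool_rot"])
    t=R.from_euler("z",yaw)*R.from_euler("x",np.pi)
    d=r.inv().apply(np.array([x,y,z])-o["position"])*1e3
    print("MOVE",np.round(d,1),np.round((r.inv()*t).as_rotvec(degrees=True),2))
def st():
    o=robot.get_obs(); print(round(o["time"],2),np.round(o["position"],4),"F",np.round(o["ft_force"],1),"w",round(o["grip_width"],4),"yaw",R.from_quat(o["tool_rot"]).as_euler("xyz")[[0,1,2]].round(3))
    return o
def fit(loc,w):
    "2D rigid fit local->world: x,y,yaw,residual mm"
    loc=np.array(loc,float)[:,:2];w=np.array(w)[:,:2];a=loc-loc.mean(0);b=w-w.mean(0)
    y=np.arctan2((a[:,0]*b[:,1]-a[:,1]*b[:,0]).sum(),(a*b).sum());c,s=np.cos(y),np.sin(y);M=np.array([[c,-s],[s,c]])
    t=w.mean(0)-M@loc.mean(0);return *t,y,np.linalg.norm(loc@M.T+t-w,axis=1)*1e3
def ray(p,u,v,z):
    T=np.linalg.inv(p["world_to_cam"]);d=T[:3,:3]@np.linalg.inv(p["mtx"])@[u,v,1];c=T[:3,3];return c+d*(z-c[2])/d[2]
E
python3 -c "
from h import *
go(.534,-.205,.25,.05)"
```

```text
MOVE [ 428.7 -246.4   -5.5] [ 0.    0.   17.58]
```

Request:
move_arm(
  series="215 -123 0 0 0 9; 215 -123 0 0 0 9; 215 -123 0 0 0 9; 215 -123 0 0 0 9; 215 -123 0 0 0 9; 429 -246 -5 0 0 17.6; 429 -246 -5 0 0 17.6; 429 -246 -5 0 0 17.6",
  jaw=1,
  newtons=30,
)

```text
time: 2.07
position: [0.4306, -0.3302, 0.2469]
tool_rot: [1.0, 0.024, 0.0, 0.0]
ft_force: [0.6, -0.7, -0.2]
grip_width: 0.0868
grip_force: 0.0
```

```bash
python3 -c "
from h import *
st();go(.534,-.205,.25,.05)"
```

```text
2.07 [ 0.4306 -0.3302  0.2469] F [ 0.6 -0.7 -0.2] w 0.0868 yaw [ 3.141 -0.     0.048]
MOVE [ 109.3 -120.1   -3.1] [ 0.03 -0.02 -0.12]
```

Request:
move_arm(
  series="109 -120 -3 0 0 0; 109 -120 -3 0 0 0; 109 -120 -3 0 0 0; 109 -120 -3 0 0 0; 109 -120 -3 0 0 0; 109 -120 -3 0 0 0",
)

```text
time: 2.57
position: [0.5335, -0.2046, 0.2497]
tool_rot: [1.0, 0.027, 0.0, 0.0]
ft_force: [0.7, -0.4, -0.4]
grip_width: 0.087
grip_force: 0.0
```

```bash
cat > cov.py <<'E'
from h import *
import sys
st(); p=robot.camera("wrist"); cv2.imwrite(sys.argv[1],cv2.cvtColor(p["img"],cv2.COLOR_RGB2BGR))
hsv=cv2.cvtColor(p["img"],cv2.COLOR_RGB2HSV)
m=cv2.inRange(hsv,(20,110,110),(35,255,255))
n,_,s,c=cv2.connectedComponentsWithStats(m)
for i in range(1,n):
    if s[i,4]>40: print("yellow",c[i].round(1),s[i,4],ray(p,*c[i],.018).round(4))
for t in("dot0","rib"):
    for d in robot.tip_of(p,t)[:3]: print(t,round(d["p"],2),np.round(d["xyz"],4))
E
python3 cov.py pics/w1.png
```

```text
2.57 [ 0.5335 -0.2046  0.2497] F [ 0.7 -0.4 -0.4] w 0.087 yaw [ 3.141 -0.     0.054]
yellow [256.8 117.3] 250 [ 0.5899 -0.201   0.018 ]
yellow [224.2 198.8] 224 [ 0.4965 -0.1684  0.018 ]
yellow [290.2 198.5] 219 [ 0.501  -0.2443  0.018 ]
yellow [462.7 263.1] 43 [ 0.4316 -0.4589  0.018 ]
dot0 0.79 [ 0.5855 -0.2034  0.0197]
dot0 0.56 [ 0.4962 -0.1686  0.0179]
rib 0.85 [ 0.5317 -0.2049  0.055 ]
```

View pics/w1.png

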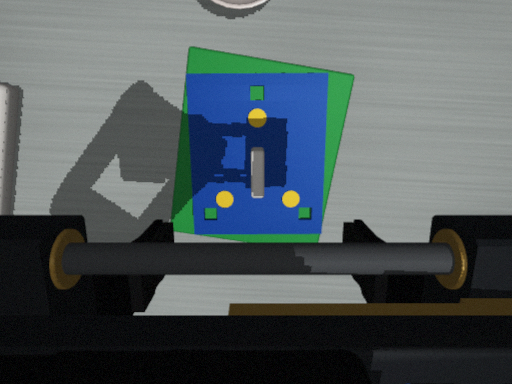

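Request:
move_arm(
  series="0 0 40 0 0 0; 0 0 80 0 0 0; 0 0 120 0 0 0; 0 0 160 0 0 0; 0 0 180 0 0 -0.2; 0 0 195 0 0 -0.2; 0 0 203 0 0 -0.2; 0 0 203 0 0 -0.2",
)

```text
time: 3.38
position: [0.5308, -0.2073, 0.045]
tool_rot: [1.0, 0.025, -0.002, -0.001]
ft_force: [0.1, -0.1, 0.5]
grip_width: 0.0873
grip_force: 0.0
```

Request:
move_arm(
  series="0 0 0 0 0 0; 0 0 0 0 0 0; 0 0 0 0 0 0; 0 0 0 0 0 0; 0 0 0 0 0 0; 0 0 0 0 0 0; 0 0 0 0 0 0; 0 0 0 0 0 0",
  jaw=0,
  newtons=30,
)

```text
time: 4.05
position: [0.5326, -0.2064, 0.0469]
tool_rot: [1.0, 0.027, 0.0, 0.0]
ft_force: [-0.3, -0.6, 0.3]
grip_width: 0.0415
grip_force: 0.0
```

Request:
move_arm(
  series="0 0 0 0 0 0; 0 0 0 0 0 0; 0 0 0 0 0 0; 0 0 0 0 0 0; 0 0 0 0 0 0; 0 0 0 0 0 0; 0 0 0 0 0 0; 0 0 0 0 0 0",
)

```text
time: 4.72
position: [0.5323, -0.2062, 0.0466]
tool_rot: [1.0, 0.027, -0.0, -0.0]
ft_force: [0.3, 1.8, 0.5]
grip_width: 0.014
grip_force: 30.0
```

Request:
move_arm(
  series="0 0 -5 0 0 0; 0 0 -20 0 0 0; 0 0 -50 0 0 0; 0 0 -80 0 0 0; 0 0 -100 0 0 0; 0 0 -120 0 0 0; 0 0 -120 0 0 0; 0 0 -120 0 0 0",
)

```text
time: 5.38
position: [0.5329, -0.2069, 0.1675]
tool_rot: [1.0, 0.027, 0.001, 0.001]
ft_force: [-1.0, 0.9, -3.4]
grip_width: 0.014
grip_force: 30.0
```

```bash
python3 - <<'E'
from h import *
st(); p=robot.camera("top"); q=robot.camera("wrist"); cv2.imwrite("pics/t2.png",cv2.cvtColor(p["img"],cv2.COLOR_RGB2BGR)); cv2.imwrite("pics/w2.png",cv2.cvtColor(q["img"],cv2.COLOR_RGB2BGR))
d=robot.tip_of(p,"seat0")[:4]
for e in d: print(round(e["p"],2),np.round(e["xyz"],4))
T=np.linalg.inv(q["world_to_cam"]);print(T.round(3).tolist())
S=[[-.065,.055],[-.065,-.055],[.07,0]]
a=[(.4745,.241),(.456,.136),(.5985,.161)]
print(fit(S,a))
E
```

```text
5.38 [ 0.5329 -0.2069  0.1675] F [-1.   0.9 -3.4] w 0.014 yaw [ 3.14e+00 -2.00e-03  5.30e-02]
0.88 [0.5939 0.1563 0.0386]
0.6 [0.4776 0.239  0.0405]
[[0.053, -0.968, -0.245, 0.599], [-0.999, -0.052, -0.012, -0.204], [-0.001, 0.245, -0.97, 0.306], [0.0, 0.0, 0.0, 1.0]]
(np.float64(0.5292911299840112), np.float64(0.17547581606102008), np.float64(-0.19409220351287265), array([1.8931939 , 2.24111438, 1.10609677]))
```

View pics/w2.png

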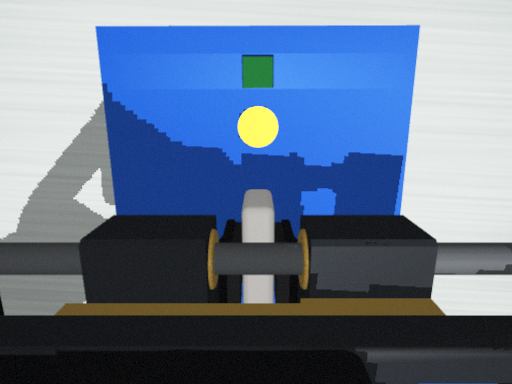

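```bash
python3 - <<'E'
from h import *
S=[[-.065,.055],[-.065,-.055],[.07,0]]
for n in("top","scene"):
    p=robot.camera(n)
    hsv=cv2.cvtColor(cv2.resize(p["img"],None,fx=4,fy=4,interpolation=cv2.INTER_CUBIC),cv2.COLOR_RGB2HSV)
    m=cv2.inRange(hsv,(3,130,60),(16,255,255))
    k,_,s,c=cv2.connectedComponentsWithStats(m); P=[]
    for i in range(1,k):
        uv=(c[i]+.5)/4-.5
        w=ray(p,*uv,.052)
        if s[i,4]>15 and .4<w[0]<.65 and .08<w[1]<.3: P.append(w);print(n,uv.round(1),s[i,4],w.round(4))
    if len(P)>=3:
        P=sorted(P,key=lambda a:-a[0])[:3]; b=sorted(P[1:],key=lambda a:-a[1]); print(fit(S,[b[0],b[1],P[0]]))
q=robot.camera("wrist"); o=robot.get_obs(); r=R.from_quat(o["tool_rot"])
zt=o["position"][2]-.0285
for nm,px,rgb in(("hole2",(258,71),None),("dot2",(258,127),None)):
    w=ray(q,*px,zt); print(nm,w.round(4),"tool",(r.inv().apply(w-o["position"])*1e3).round(1))
E
```

```text
top [192.5 162.8] 205 [0.5979 0.1587 0.052 ]
top [165.9 200.7] 217 [0.4758 0.2382 0.052 ]
scene [301.3 182.1] 325 [0.4559 0.1298 0.052 ]
scene [333.9 186.3] 312 [0.4765 0.2377 0.052 ]
scene [314.7 211.7] 318 [0.5989 0.1579 0.052 ]
(np.float64(0.5300822981873594), np.float64(0.1713313584530727), np.float64(-0.19071037164362992), array([0.21251425, 0.16689097, 0.18176649]))
hole2 [ 0.615  -0.2022  0.1366] tool [83.5  0.7 28.3]
dot2 [ 0.5889 -0.2036  0.1366] tool [57.3  0.7 28.4]
```

```bash
python3 -c "
from h import *
st();go(.5169,.1741,.165,-.191)"
```

```text
5.68 [ 0.5317 -0.206   0.1651] F [ 0.4  0.3 -2.3] w 0.0138 yaw [-3.14e+00  3.00e-03  5.30e-02]
MOVE [   5.4 -380.4    0.8] [-0.08  0.16 13.99]
```

Request:
move_arm(
  series="0 -10 0 0 0 0; 0 -35 0 0 0 1; 1 -65 0 0 0 3; 2 -100 0 0 0 5; 2 -135 0 0 0 7; 3 -170 0 0 0 9; 3 -205 0 0 0 11; 4 -235 0 0 0 12",
)

```text
time: 6.35
position: [0.5226, 0.0313, 0.1662]
tool_rot: [0.997, -0.079, -0.001, -0.0]
ft_force: [-0.2, -1.0, -2.8]
grip_width: 0.0136
grip_force: 30.0
```

```bash
python3 -c "
from h import *
st();go(.5169,.1741,.165,-.191)"
```

```text
6.35 [0.5226 0.0313 0.1662] F [-0.2 -1.  -2.8] w 0.0136 yaw [-3.141e+00  2.000e-03 -1.570e-01]
MOVE [ -28.  -140.1    1.4] [-0.04  0.12  1.93]
```

Request:
move_arm(
  series="-7 -35 0 0 0 0.5; -14 -70 0 0 0 1; -20 -100 0 0 0 1.5; -24 -122 0 0 0 2; -27 -134 0 0 0 2; -28 -140 0 0 0 2; -28 -140 0 0 0 2; -28 -140 0 0 0 2",
)

```text
time: 7.02
position: [0.518, 0.1705, 0.1665]
tool_rot: [0.995, -0.095, -0.0, 0.0]
ft_force: [-0.8, 0.1, -3.2]
grip_width: 0.014
grip_force: 30.0
```

```bash
python3 -c "
from h import *
st();go(.5169,.1741,.105,-.191)"
```

```text
7.02 [0.518  0.1705 0.1665] F [-0.8  0.1 -3.2] w 0.014 yaw [ 3.141  0.    -0.191]
MOVE [-1.8 -3.4 61.5] [ 0.04  0.02 -0.  ]
```

Request:
move_arm(
  series="-2 -3 15 0 0 0; -2 -3 35 0 0 0; -2 -3 50 0 0 0; -2 -3 58 0 0 0; -2 -3 61 0 0 0; -2 -3 61 0 0 0; -2 -3 61 0 0 0",
)

```text
time: 7.6
position: [0.5174, 0.1738, 0.1061]
tool_rot: [0.995, -0.096, 0.001, -0.0]
ft_force: [0.3, -0.5, -2.8]
grip_width: 0.0139
grip_force: 30.0
```

```bash
python3 - <<'E'
from h import *
o=st();go(.5169,.1741,.0875,-.191)
p=robot.camera("top");q=robot.camera("wrist");s=robot.camera("scene")
a=cv2.resize(q["img"][0:220,120:400],None,fx=1.9,fy=1.9)
b=cv2.resize(s["img"][130:260,230:380],None,fx=3.2,fy=3.2)[:418]
cv2.imwrite("pics/w3.png",cv2.cvtColor(q["img"],cv2.COLOR_RGB2BGR)[0:240])
hsv=cv2.cvtColor(q["img"],cv2.COLOR_RGB2HSV);m=cv2.inRange(hsv,(3,130,60),(16,255,255))
k,_,t,c=cv2.connectedComponentsWithStats(m)
for i in range(1,k):
    if t[i,4]>15: print("orange",c[i].round(1),t[i,4],ray(q,*c[i],.055).round(4))
E
```

```text
7.6 [0.5174 0.1738 0.1061] F [ 0.3 -0.5 -2.8] w 0.0139 yaw [-3.141e+00 -1.000e-03 -1.920e-01]
MOVE [-0.6 -0.1 18.6] [-0.01 -0.06 -0.07]
orange [257.1  79.3] 302 [0.598  0.1584 0.055 ]
```

View pics/w3.png

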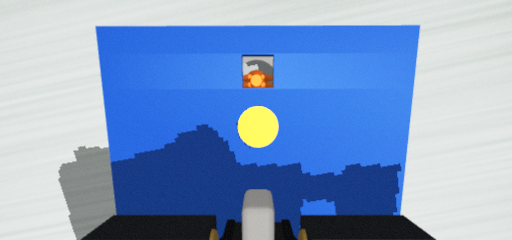

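Request:
move_arm(
  series="-0.5 0 5 0 0 0; -0.5 0 9 0 0 0; -0.5 0 12 0 0 0; -0.5 0 14 0 0 0; -0.5 0 16 0 0 0; -0.5 0 17 0 0 0; -0.5 0 17 0 0 0; -0.5 0 17 0 0 0",
)

```text
time: 8.42
position: [0.5163, 0.1746, 0.0886]
tool_rot: [0.995, -0.096, 0.0, -0.0]
ft_force: [-0.7, 1.0, -2.7]
grip_width: 0.014
grip_force: 30.0
```

Request:
move_arm(
  series="0 0 0.5 0 0 0; 0 0 1 0 0 0; 0 0 1.5 0 0 0; 0 0 1.5 0 0 0; 0 0 1.5 0 0 0",
)

```text
time: 8.83
position: [0.5166, 0.1748, 0.0874]
tool_rot: [0.995, -0.096, 0.0, -0.0]
ft_force: [0.4, 2.7, -1.4]
grip_width: 0.014
grip_force: 30.0
```

Request:
move_arm(
  series="0 0 1 0 0 0; 0 0 1 0 0 0; 0 0 1 0 0 0",
)

```text
time: 9.08
position: [0.5168, 0.175, 0.0864]
tool_rot: [0.995, -0.096, 0.001, -0.001]
ft_force: [0.8, 4.3, 0.5]
grip_width: 0.0135
grip_force: 30.0
```

Request:
move_arm(
  series="0 0 0 0 0 0; 0 0 0 0 0 0; 0 0 0 0 0 0; 0 0 0 0 0 0; 0 0 0 0 0 0; 0 0 0 0 0 0; 0 0 0 0 0 0; 0 0 0 0 0 0",
  jaw=0.5,
)

```text
time: 9.75
position: [0.5162, 0.1744, 0.0862]
tool_rot: [0.995, -0.095, -0.0, 0.0]
ft_force: [-0.2, 0.1, -0.2]
grip_width: 0.0429
grip_force: 0.0
```

Request:
move_arm(
  series="0 0 -15 0 0 0; 0 0 -40 0 0 0; 0 0 -80 0 0 0; 0 0 -120 0 0 0; 0 0 -145 0 0 0; 0 0 -160 0 0 0; 0 0 -160 0 0 0; 0 0 -160 0 0 0",
)

```text
time: 10.42
position: [0.5163, 0.1745, 0.2467]
tool_rot: [0.995, -0.095, 0.001, -0.0]
ft_force: [-0.2, 0.3, 0.4]
grip_width: 0.0441
grip_force: 0.0
```

```bash
cat > dots.py <<'E'
from h import *
import sys
z=float(sys.argv[2]); o=st(); p=robot.camera("wrist"); cv2.imwrite(sys.argv[1],cv2.cvtColor(p["img"],cv2.COLOR_RGB2BGR)[:300])
hsv=cv2.cvtColor(p["img"],cv2.COLOR_RGB2HSV)
for nm,lo,hi,zz in(("yellow",(20,110,110),(35,255,255),z),("orange",(3,130,60),(16,255,255),.056)):
    k,_,s,c=cv2.connectedComponentsWithStats(cv2.inRange(hsv,lo,hi));P=[]
    for i in range(1,k):
        w=ray(p,*c[i],zz)
        if s[i,4]>15 and .4<w[0]<.65 and .07<w[1]<.3: P.append(w);print(nm,c[i].round(1),s[i,4],w.round(4))
    if len(P)==3:
        P.sort(key=lambda a:-a[0]);b=sorted(P[1:],key=lambda a:-a[1])
        L=[[-.047,.038],[-.047,-.038],[.044,0]] if nm=="yellow" else [[-.065,.055],[-.065,-.055],[.07,0]]
        print(nm,"fit",fit(L,[b[0],b[1],P[0]]))
E
python3 dots.py pics/w4.png .059
```

```text
10.42 [0.5163 0.1745 0.2467] F [-0.2  0.3  0.4] w 0.0441 yaw [-3.141e+00 -2.000e-03 -1.910e-01]
yellow [257.  117.3] 331 [0.5735 0.1639 0.059 ]
yellow [219.9 208.4] 267 [0.4915 0.2184 0.059 ]
yellow [294.1 208.5] 273 [0.477 0.144 0.059]
yellow fit (np.float64(0.5303395942264375), np.float64(0.1722740516309197), np.float64(-0.1919339573591459), array([0.09911298, 0.08940487, 0.06488656]))
orange [257.2  91.1] 148 [0.5972 0.1591 0.056 ]
orange [207.8 219.9] 16 [0.4808 0.234  0.056 ]
orange [307.6 220.1] 25 [0.461  0.1322 0.056 ]
orange fit (np.float64(0.5326342968343606), np.float64(0.1713622611557611), np.float64(-0.18917290849316856), array([3.92231957, 3.64814559, 4.28316315]))
```

View pics/w4.png

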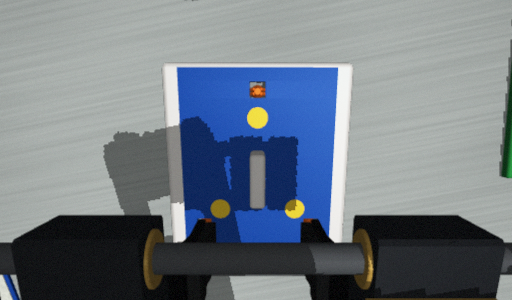

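```bash
cat > d.py <<'E'
from h import *
import sys
C=np.array([.5303,.1720]);y=-.191;M=np.array([[np.cos(y),-np.sin(y)],[np.sin(y),np.cos(y)]])
o=st()
for n,l in(("dot0",(-.0455,.0365)),("dot1",(-.0455,-.0365)),("dot2",(.0435,0))):
    w=C+M@l;print(n,w.round(4));go(*w,float(sys.argv[1]),y,o)
E
python3 d.py .11
```

```text
10.47 [0.5155 0.1744 0.2454] F [ 0.6 -0.7 -0.2] w 0.0434 yaw [ 3.141e+00  1.000e-03 -1.910e-01]
dot0 [0.4926 0.2165]
MOVE [-30.3 -37.1 135.4] [ 0.03  0.08 -0.01]
dot1 [0.4787 0.1448]
MOVE [-30.3  35.9 135.5] [ 0.03  0.08 -0.01]
dot2 [0.573  0.1637]
MOVE [ 58.7  -0.6 135.3] [ 0.03  0.08 -0.01]
```

Request:
move_arm(
  series="0 0 0 0 0 0; 0 0 0 0 0 0; 0 0 0 0 0 0; 0 0 0 0 0 0; 0 0 0 0 0 0; 0 0 0 0 0 0; 0 0 0 0 0 0; 0 0 0 0 0 0",
  jaw=0,
)

```text
time: 11.13
position: [0.5163, 0.1745, 0.2462]
tool_rot: [0.995, -0.095, 0.0, -0.0]
ft_force: [0.5, -1.1, 0.1]
grip_width: 0.0027
grip_force: 0.0
```

Request:
move_arm(
  series="30 0 10 0 0 0; 58 0 40 0 0 0; 58 0 80 0 0 0; 58 0 115 0 0 0; 58 0 140 0 0 0; 58 0 155 0 0 0; 58 0 160 0 0 0; 58 0 160 0 0 0",
)

```text
time: 11.8
position: [0.5724, 0.1634, 0.0848]
tool_rot: [0.995, -0.096, -0.001, 0.0]
ft_force: [0.8, 0.7, -0.3]
grip_width: 0.0002
grip_force: 0.0
```

Request:
move_arm(
  series="0 0 2 0 0 0; 0 0 4 0 0 0; 0 0 5 0 0 0; 0 0 5 0 0 0",
)

```text
time: 12.13
position: [0.5738, 0.1636, 0.0822]
tool_rot: [0.995, -0.095, 0.001, -0.0]
ft_force: [1.1, -0.2, 0.1]
grip_width: 0.0002
grip_force: 0.0
```

Request:
move_arm(
  series="0 0 1 0 0 0; 0 0 1 0 0 0; 0 0 1 0 0 0",
)

```text
time: 12.38
position: [0.5733, 0.1635, 0.0805]
tool_rot: [0.995, -0.095, 0.0, -0.0]
ft_force: [0.0, 0.4, -0.1]
grip_width: 0.0003
grip_force: 0.0
```

Request:
move_arm(
  series="0 0 0.5 0 0 0; 0 0 1 0 0 0; 0 0 1 0 0 0",
)

```text
time: 12.63
position: [0.5734, 0.1635, 0.0794]
tool_rot: [0.995, -0.095, 0.0, -0.0]
ft_force: [-0.4, 0.2, 2.7]
grip_width: 0.0005
grip_force: 1.2
```

Request:
move_arm(
  series="0 0 0.5 0 0 0; 0 0 1 0 0 0; 0 0 1 0 0 0",
)

```text
time: 12.88
position: [0.5734, 0.1635, 0.0788]
tool_rot: [0.995, -0.095, 0.0, -0.0]
ft_force: [-0.6, 0.0, 6.2]
grip_width: 0.0003
grip_force: 2.9
```

Request:
move_arm(
  series="0 0 0.5 0 0 0; 0 0 1 0 0 0; 0 0 1 0 0 0",
)

```text
time: 13.13
position: [0.5735, 0.1635, 0.0782]
tool_rot: [0.995, -0.095, 0.0, -0.0]
ft_force: [-2.1, 0.9, 7.7]
grip_width: 0.0001
grip_force: 3.8
```

Request:
move_arm(
  series="0 0 0.5 0 0 0; 0 0 1 0 0 0; 0 0 1 0 0 0",
)

```text
time: 13.38
position: [0.5734, 0.1636, 0.0774]
tool_rot: [0.995, -0.095, 0.0, -0.0]
ft_force: [-2.0, -0.2, 8.0]
grip_width: 0.0002
grip_force: 4.5
```

Request:
move_arm(
  series="0 0 0.5 0 0 0; 0 0 1 0 0 0; 0 0 1 0 0 0",
)

```text
time: 13.63
position: [0.5733, 0.1636, 0.0767]
tool_rot: [0.995, -0.095, 0.0, -0.0]
ft_force: [-2.7, -0.2, 10.4]
grip_width: 0.0004
grip_force: 5.1
```

Request:
move_arm(
  series="0 0 0.5 0 0 0; 0 0 1 0 0 0; 0 0 1 0 0 0",
)

```text
time: 13.88
position: [0.5731, 0.1635, 0.0743]
tool_rot: [0.995, -0.096, -0.0, -0.0]
ft_force: [-0.3, -0.2, 2.7]
grip_width: 0.0002
grip_force: 1.4
```

Request:
move_arm(
  series="0 0 0.5 0 0 0; 0 0 1 0 0 0; 0 0 1 0 0 0",
)

```text
time: 14.13
position: [0.5731, 0.1635, 0.0729]
tool_rot: [0.995, -0.095, -0.0, -0.0]
ft_force: [-0.7, 0.6, 2.2]
grip_width: 0.0005
grip_force: 0.9
```

Request:
move_arm(
  series="0 0 0.5 0 0 0; 0 0 1 0 0 0; 0 0 1 0 0 0",
)

```text
time: 14.38
position: [0.5732, 0.1634, 0.0717]
tool_rot: [0.995, -0.095, -0.0, 0.0]
ft_force: [0.0, -0.2, 1.3]
grip_width: 0.0005
grip_force: 0.5
```

Request:
move_arm(
  series="0 0 0.4 0 0 0; 0 0 0.8 0 0 0; 0 0 0.8 0 0 0",
)

```text
time: 14.63
position: [0.5732, 0.1634, 0.0715]
tool_rot: [0.995, -0.095, 0.0, 0.0]
ft_force: [-0.9, -0.8, 3.8]
grip_width: 0.0002
grip_force: 1.6
```

Request:
move_arm(
  series="0 0 0.5 0 0 0; 0 0 1 0 0 0; 0 0 1 0 0 0",
)

```text
time: 14.88
position: [0.5732, 0.1634, 0.0711]
tool_rot: [0.995, -0.095, 0.0, 0.0]
ft_force: [-1.9, -0.1, 7.1]
grip_width: 0.0002
grip_force: 3.6
```

Request:
move_arm(
  series="0 0 0.5 0 0 0; 0 0 1 0 0 0; 0 0 1 0 0 0",
)

```text
time: 15.13
position: [0.5732, 0.1635, 0.0708]
tool_rot: [0.995, -0.095, 0.0, 0.0]
ft_force: [-2.2, -1.2, 12.0]
grip_width: -0.0
grip_force: 5.5
```

Request:
move_arm(
  series="0 0 -20 0 0 0; 0 0 -55 0 0 0; -40 16 -55 0 0 0; -75 32 -55 0 0 0; -89 36.5 -55 0 0 0; -89 36.5 -40 0 0 0; -89 36.5 -25 0 0 0; -89 36.5 -25 0 0 0",
)

```text
time: 15.8
position: [0.4772, 0.1443, 0.0926]
tool_rot: [0.995, -0.096, -0.002, 0.0]
ft_force: [-1.3, -0.1, 0.1]
grip_width: -0.0
grip_force: 0.0
```

```bash
python3 d.py .082
```

```text
15.8 [0.4772 0.1443 0.0926] F [-1.3 -0.1  0.1] w -0.0 yaw [ 3.14   0.004 -0.191]
dot0 [0.4926 0.2165]
MOVE [  1.3 -73.8  10.5] [ 0.06  0.21 -0.02]
dot1 [0.4787 0.1448]
MOVE [ 1.4 -0.8 10.6] [ 0.06  0.21 -0.02]
dot2 [0.573  0.1637]
MOVE [ 90.4 -37.3  10.2] [ 0.06  0.21 -0.02]
```

Request:
move_arm(
  series="1 0 4 0 0 0; 1 0 8 0 0 0; 1 0 10 0 0 0; 1 0 10 0 0 0; 1 0 10 0 0 0",
)

```text
time: 16.22
position: [0.4801, 0.1444, 0.0845]
tool_rot: [0.995, -0.095, 0.0, -0.0]
ft_force: [0.3, -0.1, 0.5]
grip_width: 0.0006
grip_force: 0.0
```

Request:
move_arm(
  series="0 0 1 0 0 0; 0 0 2 0 0 0; 0 0 2 0 0 0",
)

```text
time: 16.47
position: [0.4799, 0.1444, 0.0824]
tool_rot: [0.995, -0.095, 0.0, -0.0]
ft_force: [0.7, 1.1, 0.2]
grip_width: 0.0
grip_force: 0.0
```

Request:
move_arm(
  series="0 0 0.5 0 0 0; 0 0 1 0 0 0; 0 0 1 0 0 0",
)

```text
time: 16.72
position: [0.4798, 0.1444, 0.0814]
tool_rot: [0.995, -0.095, -0.0, -0.0]
ft_force: [0.1, -0.3, -0.6]
grip_width: 0.0003
grip_force: 0.0
```

Request:
move_arm(
  series="0 0 0.5 0 0 0; 0 0 1 0 0 0; 0 0 1 0 0 0",
)

```text
time: 16.97
position: [0.4798, 0.1444, 0.0803]
tool_rot: [0.995, -0.095, -0.0, 0.0]
ft_force: [-0.8, -0.5, 0.8]
grip_width: 0.0005
grip_force: 0.0
```

Request:
move_arm(
  series="0 0 1 0 0 0; 0 0 2 0 0 0; 0 0 2 0 0 0",
)

```text
time: 17.22
position: [0.4799, 0.1444, 0.0783]
tool_rot: [0.995, -0.095, 0.0, -0.0]
ft_force: [1.0, 0.1, 0.7]
grip_width: 0.0005
grip_force: 0.7
```

Request:
move_arm(
  series="0 0 0.5 0 0 0; 0 0 1 0 0 0; 0 0 1 0 0 0",
)

```text
time: 17.47
position: [0.4799, 0.1444, 0.0777]
tool_rot: [0.995, -0.095, 0.0, -0.0]
ft_force: [-0.4, -0.3, 4.4]
grip_width: 0.0005
grip_force: 2.4
```

Request:
move_arm(
  series="0 0 0.5 0 0 0; 0 0 1 0 0 0; 0 0 1 0 0 0",
)

```text
time: 17.72
position: [0.4799, 0.1443, 0.077]
tool_rot: [0.995, -0.095, 0.0, 0.0]
ft_force: [-1.6, 0.2, 6.5]
grip_width: 0.0002
grip_force: 3.2
```

Request:
move_arm(
  series="0 0 0.5 0 0 0; 0 0 1 0 0 0; 0 0 1 0 0 0",
)

```text
time: 17.97
position: [0.4798, 0.1443, 0.0762]
tool_rot: [0.995, -0.095, 0.0, 0.0]
ft_force: [-1.9, 0.4, 9.2]
grip_width: 0.0006
grip_force: 4.2
```

Request:
move_arm(
  series="0 0 0.5 0 0 0; 0 0 1 0 0 0; 0 0 1 0 0 0",
)

```text
time: 18.22
position: [0.4798, 0.1443, 0.0747]
tool_rot: [0.995, -0.095, 0.0, 0.0]
ft_force: [0.6, -0.2, 0.3]
grip_width: 0.0004
grip_force: 0.0
```

Request:
move_arm(
  series="0 0 0.5 0 0 0; 0 0 1 0 0 0; 0 0 1 0 0 0",
)

```text
time: 18.47
position: [0.4799, 0.1444, 0.0733]
tool_rot: [0.995, -0.095, -0.0, 0.0]
ft_force: [-0.5, 1.1, 1.9]
grip_width: 0.0008
grip_force: 1.5
```

Request:
move_arm(
  series="0 0 0.5 0 0 0; 0 0 1 0 0 0; 0 0 1 0 0 0",
)

```text
time: 18.72
position: [0.4798, 0.1444, 0.0724]
tool_rot: [0.995, -0.095, -0.0, 0.0]
ft_force: [-0.6, -0.1, 3.3]
grip_width: 0.0003
grip_force: 1.7
```

Request:
move_arm(
  series="0 0 0.5 0 0 0; 0 0 1 0 0 0; 0 0 1 0 0 0",
)

```text
time: 18.97
position: [0.4798, 0.1444, 0.0713]
tool_rot: [0.995, -0.095, -0.0, -0.0]
ft_force: [-0.1, 0.5, -0.5]
grip_width: 0.0
grip_force: 0.0
```

Request:
move_arm(
  series="0 0 0.5 0 0 0; 0 0 1 0 0 0; 0 0 1 0 0 0",
)

```text
time: 19.22
position: [0.4799, 0.1443, 0.0703]
tool_rot: [0.995, -0.095, -0.0, 0.0]
ft_force: [-0.3, -1.2, 2.9]
grip_width: 0.0006
grip_force: 1.5
```

Request:
move_arm(
  series="0 0 0.5 0 0 0; 0 0 1 0 0 0; 0 0 1 0 0 0",
)

```text
time: 19.47
position: [0.4799, 0.1443, 0.0698]
tool_rot: [0.995, -0.095, 0.0, 0.0]
ft_force: [-1.5, -0.9, 8.3]
grip_width: 0.0003
grip_force: 3.9
```

Request:
move_arm(
  series="0 0 0.5 0 0 0; 0 0 1 0 0 0; 0 0 1 0 0 0",
)

```text
time: 19.72
position: [0.4799, 0.1443, 0.0694]
tool_rot: [0.995, -0.095, 0.0, 0.0]
ft_force: [-3.1, -0.7, 12.6]
grip_width: 0.0005
grip_force: 6.3
```

Request:
move_arm(
  series="0 0 -25 0 0 0; 0 0 -60 0 0 0; 0 -30 -60 0 0 0; 0 -60 -60 0 0 0; -1 -73 -60 0 0 0; -1 -73 -40 0 0 0; -1 -73 -20 0 0 0; -1 -73 -20 0 0 0",
)

```text
time: 20.38
position: [0.4898, 0.2159, 0.0851]
tool_rot: [0.995, -0.095, -0.004, 0.001]
ft_force: [-1.1, -0.4, -0.0]
grip_width: 0.0004
grip_force: 0.0
```

```bash
python3 d.py .082
```

```text
20.38 [0.4898 0.2159 0.0851] F [-1.1 -0.4 -0. ] w 0.0004 yaw [ 3.138  0.007 -0.19 ]
dot0 [0.4926 0.2165]
MOVE [ 2.6 -1.1  3.1] [0.18 0.41 0.05]
dot1 [0.4787 0.1448]
MOVE [ 2.5 71.9  3.3] [0.18 0.41 0.05]
dot2 [0.573  0.1637]
MOVE [91.6 35.5  2.5] [0.18 0.41 0.05]
```

Still settling (transient lag); go on down gently.

Request:
move_arm(
  series="0 -0.5 2 0 0 0; 0 -0.5 5 0 0 0; 0 -0.5 6 0 0 0; 0 -0.5 6 0 0 0",
)

```text
time: 20.72
position: [0.4932, 0.2165, 0.0828]
tool_rot: [0.995, -0.096, 0.0, -0.0]
ft_force: [-0.3, 0.2, 0.1]
grip_width: -0.0
grip_force: 0.0
```

Request:
move_arm(
  series="0 0 1 0 0 0; 0 0 2 0 0 0; 0 0 2 0 0 0",
)

```text
time: 20.97
position: [0.493, 0.2167, 0.0806]
tool_rot: [0.995, -0.096, 0.0, -0.0]
ft_force: [0.4, 0.6, -0.1]
grip_width: 0.0002
grip_force: 0.0
```

Request:
move_arm(
  series="0 0 0.5 0 0 0; 0 0 1 0 0 0; 0 0 1 0 0 0",
)

```text
time: 21.22
position: [0.4928, 0.2167, 0.0794]
tool_rot: [0.995, -0.095, -0.0, -0.0]
ft_force: [0.8, -0.9, 0.2]
grip_width: 0.0001
grip_force: 0.0
```

Request:
move_arm(
  series="0 0 0.5 0 0 0; 0 0 1 0 0 0; 0 0 1 0 0 0",
)

```text
time: 21.47
position: [0.4928, 0.2167, 0.0783]
tool_rot: [0.995, -0.095, -0.0, 0.0]
ft_force: [0.0, -0.2, 0.1]
grip_width: 0.0006
grip_force: 0.0
```

Request:
move_arm(
  series="0 0 0.5 0 0 0; 0 0 1 0 0 0; 0 0 1 0 0 0",
)

```text
time: 21.72
position: [0.4928, 0.2167, 0.0773]
tool_rot: [0.995, -0.095, -0.0, 0.0]
ft_force: [0.2, 0.3, 0.4]
grip_width: 0.0004
grip_force: 0.0
```

Request:
move_arm(
  series="0 0 0.5 0 0 0; 0 0 1 0 0 0; 0 0 1 0 0 0",
)

```text
time: 21.97
position: [0.4929, 0.2167, 0.0764]
tool_rot: [0.995, -0.095, 0.0, -0.0]
ft_force: [-0.1, 0.0, 0.0]
grip_width: 0.0004
grip_force: 0.3
```

Request:
move_arm(
  series="0 0 0.5 0 0 0; 0 0 1 0 0 0; 0 0 1 0 0 0",
)

```text
time: 22.22
position: [0.4929, 0.2168, 0.0757]
tool_rot: [0.995, -0.095, 0.0, -0.0]
ft_force: [-0.1, 0.7, 3.8]
grip_width: 0.0005
grip_force: 2.0
```

Request:
move_arm(
  series="0 0 0.5 0 0 0; 0 0 1 0 0 0; 0 0 1 0 0 0",
)

```text
time: 22.47
position: [0.4929, 0.2168, 0.0746]
tool_rot: [0.995, -0.095, 0.0, -0.0]
ft_force: [0.5, 0.8, 0.7]
grip_width: 0.0004
grip_force: 0.1
```

Request:
move_arm(
  series="0 0 0.5 0 0 0; 0 0 1 0 0 0; 0 0 1 0 0 0",
)

```text
time: 22.72
position: [0.4928, 0.2168, 0.0732]
tool_rot: [0.995, -0.095, -0.0, -0.0]
ft_force: [0.3, -0.0, 1.0]
grip_width: 0.0004
grip_force: 0.5
```

Request:
move_arm(
  series="0 0 0.5 0 0 0; 0 0 1 0 0 0; 0 0 1 0 0 0",
)

```text
time: 22.97
position: [0.4927, 0.2167, 0.0722]
tool_rot: [0.995, -0.095, -0.0, 0.0]
ft_force: [-0.6, 0.6, 2.3]
grip_width: 0.0007
grip_force: 0.5
```

Request:
move_arm(
  series="0 0 0.5 0 0 0; 0 0 1 0 0 0; 0 0 1 0 0 0",
)

```text
time: 23.22
position: [0.4927, 0.2167, 0.0713]
tool_rot: [0.995, -0.095, -0.0, 0.0]
ft_force: [-0.9, -0.1, 2.2]
grip_width: 0.0001
grip_force: 0.7
```

Request:
move_arm(
  series="0 0 0.5 0 0 0; 0 0 1 0 0 0; 0 0 1 0 0 0",
)

```text
time: 23.47
position: [0.4927, 0.2167, 0.0702]
tool_rot: [0.995, -0.095, -0.0, 0.0]
ft_force: [-0.5, 1.1, 0.6]
grip_width: 0.0002
grip_force: 0.4
```

Request:
move_arm(
  series="0 0 0.5 0 0 0; 0 0 1 0 0 0; 0 0 1 0 0 0",
)

```text
time: 23.72
position: [0.4931, 0.2166, 0.0691]
tool_rot: [0.995, -0.095, 0.0, 0.0]
ft_force: [0.4, 0.2, 0.6]
grip_width: 0.0002
grip_force: 0.0
```

Request:
move_arm(
  series="0 0 0.5 0 0 0; 0 0 1 0 0 0; 0 0 1 0 0 0",
)

```text
time: 23.97
position: [0.4931, 0.2166, 0.0683]
tool_rot: [0.995, -0.095, 0.0, 0.0]
ft_force: [0.4, -0.6, 0.7]
grip_width: 0.0007
grip_force: 0.2
```

Request:
move_arm(
  series="0 0 0.4 0 0 0; 0 0 0.8 0 0 0; 0 0 0.8 0 0 0",
)

```text
time: 24.22
position: [0.493, 0.2167, 0.0681]
tool_rot: [0.995, -0.095, 0.0, -0.0]
ft_force: [-1.2, 0.0, 4.7]
grip_width: 0.0004
grip_force: 2.4
```

Request:
move_arm(
  series="0 0 0.5 0 0 0; 0 0 1 0 0 0; 0 0 1 0 0 0",
)

```text
time: 24.47
position: [0.4931, 0.2167, 0.0677]
tool_rot: [0.995, -0.095, 0.0, -0.0]
ft_force: [-1.8, -1.6, 10.1]
grip_width: 0.0007
grip_force: 5.1
```

Request:
move_arm(
  series="0 0 0.4 0 0 0; 0 0 0.8 0 0 0; 0 0 0.8 0 0 0",
)

```text
time: 24.72
position: [0.4931, 0.2167, 0.0675]
tool_rot: [0.995, -0.095, 0.001, -0.0]
ft_force: [-2.1, -0.1, 14.1]
grip_width: 0.0007
grip_force: 7.1
```

Request:
move_arm(
  series="0 0 -25 0 0 0; 0 0 -55 0 0 0; 0 30 -55 0 0 0; 0 60 -55 0 0 0; -1 73 -55 0 0 0; -1 73 -35 0 0 0; -1 73 -15 0 0 0; -1 73 -12 0 0 0",
)

```text
time: 25.38
position: [0.4763, 0.1447, 0.0755]
tool_rot: [0.995, -0.096, -0.002, 0.0]
ft_force: [-1.0, 0.6, -0.6]
grip_width: 0.0004
grip_force: 0.0
```

Request:
move_arm(
  series="0 0 2 0 0 0; 0 0 5 0 0 0; 0 0 7 0 0 0; 0 0 8 0 0 0; 0 0 8 0 0 0",
)

```text
time: 25.8
position: [0.4782, 0.1455, 0.0701]
tool_rot: [0.995, -0.095, 0.0, -0.0]
ft_force: [-0.2, 0.1, -0.1]
grip_width: 0.0002
grip_force: 0.0
```

Request:
move_arm(
  series="0 0 0.5 0 0 0; 0 0 1 0 0 0; 0 0 1 0 0 0",
)

```text
time: 26.05
position: [0.4781, 0.1453, 0.069]
tool_rot: [0.995, -0.095, 0.0, -0.0]
ft_force: [-0.4, -0.7, 0.9]
grip_width: 0.0004
grip_force: 0.0
```

Request:
move_arm(
  series="0 0 0.5 0 0 0; 0 0 1 0 0 0; 0 0 1 0 0 0",
)

```text
time: 26.3
position: [0.4781, 0.1453, 0.0681]
tool_rot: [0.995, -0.095, 0.0, -0.0]
ft_force: [-0.4, -0.4, 3.6]
grip_width: 0.0005
grip_force: 2.0
```

Request:
move_arm(
  series="0 0 0.5 0 0 0; 0 0 1.5 0 0 0; 0 0 1.5 0 0 0",
)

```text
time: 26.55
position: [0.4781, 0.1453, 0.0675]
tool_rot: [0.995, -0.095, 0.0, -0.0]
ft_force: [-2.3, 0.3, 14.0]
grip_width: 0.0004
grip_force: 6.9
```

Request:
move_arm(
  series="0 0 -25 0 0 0; 0 0 -55 0 0 0; 40 -15 -55 0 0 0; 75 -30 -55 0 0 0; 89 -36.5 -55 0 0 0; 89 -36.5 -40 0 0 0; 89 -36.5 -20 0 0 0; 89 -36.5 -12 0 0 0",
)

```text
time: 27.22
position: [0.5711, 0.164, 0.0761]
tool_rot: [0.995, -0.095, -0.002, 0.0]
ft_force: [-0.7, -0.5, -0.9]
grip_width: 0.0007
grip_force: 0.0
```

Request:
move_arm(
  series="0 0 2 0 0 0; 0 0 5 0 0 0; 0 0 7 0 0 0; 0 0 8 0 0 0; 0 0 8 0 0 0",
)

```text
time: 27.63
position: [0.5726, 0.1642, 0.0708]
tool_rot: [0.995, -0.095, 0.0, -0.0]
ft_force: [-0.6, 0.2, 0.0]
grip_width: 0.0005
grip_force: 0.0
```

Request:
move_arm(
  series="0 0 0.5 0 0 0; 0 0 1 0 0 0; 0 0 1 0 0 0",
)

```text
time: 27.88
position: [0.5725, 0.1642, 0.0696]
tool_rot: [0.995, -0.095, 0.0, -0.0]
ft_force: [0.1, 0.4, -0.8]
grip_width: 0.0001
grip_force: 0.0
```

Request:
move_arm(
  series="0 0 0.5 0 0 0; 0 0 1 0 0 0; 0 0 1 0 0 0",
)

```text
time: 28.13
position: [0.5724, 0.1642, 0.0683]
tool_rot: [0.995, -0.095, 0.0, -0.0]
ft_force: [0.3, -0.2, 0.2]
grip_width: 0.0005
grip_force: 0.3
```

Dot1 is home; finish dot2, then rise and look.

Request:
move_arm(
  series="0 0 0.5 0 0 0; 0 0 1 0 0 0; 0 0 1 0 0 0",
)

```text
time: 28.38
position: [0.5724, 0.1642, 0.068]
tool_rot: [0.995, -0.095, 0.0, -0.0]
ft_force: [-1.0, -0.8, 5.5]
grip_width: 0.0005
grip_force: 2.8
```

Request:
move_arm(
  series="0 0 0.5 0 0 0; 0 0 1 0 0 0; 0 0 1 0 0 0",
)

```text
time: 28.63
position: [0.5724, 0.1642, 0.0678]
tool_rot: [0.995, -0.095, 0.0, -0.0]
ft_force: [-2.0, 0.4, 10.5]
grip_width: 0.0004
grip_force: 5.1
```

Request:
move_arm(
  series="0 0 -10 0 0 0; -5 0 -40 0 0 0; -30 0 -80 0 0 0; -50 0 -120 0 0 0; -58 0 -150 0 0 0; -58 0 -180 0 0 0; -58 0 -180 0 0 0; -58 0 -180 0 0 0",
)

```text
time: 29.3
position: [0.5164, 0.1755, 0.2487]
tool_rot: [0.995, -0.095, 0.003, -0.001]
ft_force: [-0.5, -0.3, -0.8]
grip_width: 0.0002
grip_force: 0.0
```

```bash
python3 dots.py pics/w5.png .046; python3 - <<'E'
from h import *
p=robot.camera("scene")
for t in("cover","hole0","dot0","rib"):
    for d in robot.tip_of(p,t)[:3]: print(t,round(d["p"],2),np.round(d["xyz"],4))
cv2.imwrite("pics/s5.png",cv2.cvtColor(cv2.resize(p["img"][150:250,250:390],None,fx=5,fy=5,interpolation=2),cv2.COLOR_RGB2BGR))
E
```

```text
29.3 [0.5164 0.1755 0.2487] F [-0.5 -0.3 -0.8] w 0.0002 yaw [-3.14  -0.005 -0.191]
yellow [258.1 118.6] 304 [0.5726 0.1643 0.046 ]
yellow [222.2 205.8] 243 [0.4906 0.2191 0.046 ]
yellow [293.6 206.4] 258 [0.4756 0.1445 0.046 ]
yellow fit (np.float64(0.5293089259090331), np.float64(0.17271014442893245), np.float64(-0.19494183481482985), array([0.06096225, 0.24272104, 0.18920248]))
orange [258.5  92.3] 164 [0.5969 0.1592 0.056 ]
cover 0.66 [ 0.2184 -0.393  -0.0009]
cover 0.64 [0.5248 0.1743 0.0408]
cover 0.45 [0.455  0.1316 0.0388]
hole0 0.95 [ 0.3147 -0.327  -0.0025]
hole0 0.9 [0.474  0.2423 0.0403]
hole0 0.88 [0.5998 0.1607 0.0385]
dot0 0.97 [0.569  0.1691 0.0457]
dot0 0.92 [0.4913 0.2232 0.0482]
dot0 0.76 [0.4745 0.1504 0.0488]
rib 0.82 [ 0.2364 -0.3874  0.0575]
rib 0.61 [0.5168 0.1699 0.0812]
```

View pics/s5.png

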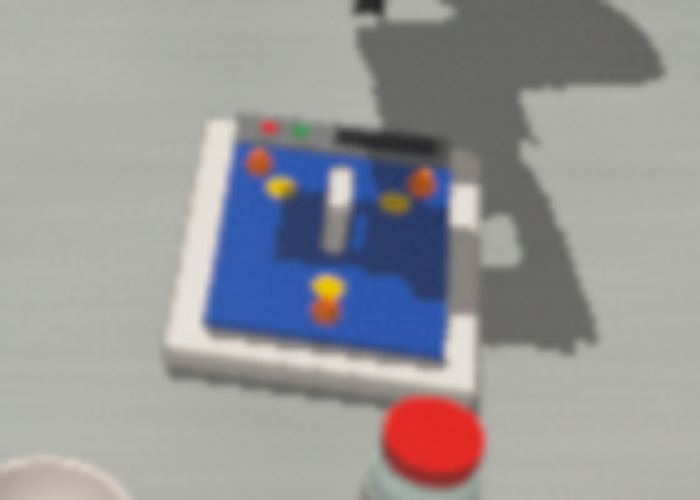

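View pics/w5.png

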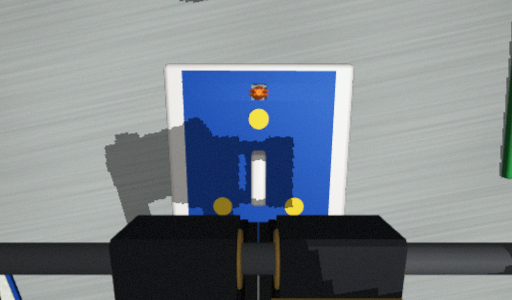

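All three post heads stand through the plate, at (258,162), (422,183) and (326,308) in the crop. All three dots stopped hard at 46 mm, so I'm handing in.

```bash
python3 -c "
from rig import robot
print(robot.hand_in())"
```

```text
the job is handed in; nothing more can be done
None
```

The cover is on the portion scale with all three posts clicked through and every dot stopped hard at its 46 mm home height. I saw at most about 14 N while pressing, the bowls and jar were left alone, and I handed the job in at about 29 s of the 54 s allowed.

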